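# Clear the clamping bed and start the clamps

## Robot

A 6-joint arm with a two-finger parallel gripper is mounted at the origin on the work surface. World frame = base frame: x ahead of the robot, y to its left, z up, the work surface at z = 0. Lengths are in mm, angles in rad, forces in N, time in s.
With the tool pointing down it reaches from about 350 to 775 mm from the base axis. Payload 7.3 kg.
Tool frame: the origin (TCP) lies on the centre line of the jaws, within the pads' length; the fingertips stand 17 mm ahead of it and the grasp point (between the pads) lies 2 mm behind it; x points along the fingers, z is the direction in which the jaws open and shut, and the axes are right-handed (so a half turn about x gives the same grasp; the last joint's range is limited). The gripper opens to 92 mm and grips with 3 to 60 N. Pads are 19 mm wide; open, the fingers measure 130 mm over their backs; the gripper's body (75 mm by 190 mm) begins 47 mm behind the grasp point.
Start: joints at [-1.443, 0.342, 1.524, -0, 1.275, -0.146], TCP at [141.978, -505.456, 243.741] pointing down, gripper open.
Joint ranges: [-2.53, 2.53], [-0.77, 2.02], [0.04, 2.7], [-1, 4.14], [0.28, 2.66], [-3.11, 3.11]. Speed limits (rad/s): [2.57, 2.57, 3.14, 3.14, 3.14, 3.14].

## Interface

Orientations are given as [roll, pitch, yaw] about the fixed x, y, z axes, in that order (R = Rz(yaw) Ry(pitch) Rx(roll)).
In Python, from workcell import telemetry, read_camera, workorder gives the robot as it stands.
- The arm moves only by the tool step_arm, never from a script. Its argument "moves" is text: rows parted by semicolons, each of 6 numbers parted by spaces: the shift along the world's x, y, z in units of 60 mm (1.0 is 60 mm), then the turn, a rotation vector about the world's x, y, z in units of 8 degrees (1.0 is 8 degrees). In form: dx dy dz wx wy wz; .... A call has 1 to 5 rows; each row shifts and turns the commanded pose from where the row before left it; what a row does not reach is not made up. A row lasts 1/8 s, in which the tool goes at most 62.5 mm and 10.7 degrees, less where a joint would pass 70% of its speed; a pose out of reach is approached as far as the arm can. A call is refused whole if a number of a shift passes 1 or a number of a turn 1, either way. A call with a gripper value outside its range is refused whole. "grip" is the finger opening in mm, from 0 to 91.8, set as the call begins (left out, the last holds). The fingers move at their own pace and stop on an object; the grip force is fixed at half the most. Time passes only in rows, so rows that do not move let the fingers close. It gives the time, the measured TCP pose, the force and the opening at its end, in the units of the state.
- telemetry.sense(): the state, without advancing time (a new reading comes with each control period).
- read_camera(name): name is "scene" or "top"; returns a dict with "frame" (480x640x3 uint8, red, green, blue), "vfov" (degrees; the focal length in pixels is half the picture's height over the tangent of half this angle, whatever the lens; pixels are square), "cx", "cy" (the principal point, pixels), "R" (3x3) and "t" (3): a world point X has camera coordinates R X + t. Camera axes: x right, y down, z forward; pixel columns grow to the right and rows downward; lengths in mm; the calibration is good to about 2 mm. A picture is of the moment at which its call begins. There is no depth.
- workorder.sign_off(): hands the job in, once; it reports no verdict.
The state is a dict: "time_s": time; "joint_pos": joint angles; "joint_vel": joint speeds; "joint_efforts": joint torques, N m; "tool_pos": TCP position; "orientation": TCP orientation; "contact_force": force on the tool from outside, world axes, zero at the start; "ft_torque": the same for the moment, N m; "grip_width": finger opening in mm.
Only numpy, scipy, OpenCV 4.12 (cv2) and the standard library are available. Lean on these libraries where they do the work, as an engineer would, in place of code of your own. Each camera call takes 0.05 s, during which the arm holds its last target. There are 200 camera calls.

## Task

Using the scraper, sweep all five offcuts off the clamping bed into the blue bin at its end, keeping the fingers off the offcuts, and stand the scraper back upright on the bench. Only once the bed is clear and the scraper is back, press the larger of the two buttons on the control box fully down and let it come back up. Do not press the small button, and leave the carton, tape measure and fitting where they are.

Things in the scene. Friction and masses are not known exactly. Their poses are not given: they have to be found in the camera images.
- bed: Fixed clamping bed: dark steel plate 148 (x) x 260 (y) mm, top 56 mm above the bench, origin on the bench under its centre, yaw within 0.18 rad. Steel fences 6 mm thick, tops at 68 mm, on both long sides leave a channel 136 mm wide, open at both ends (y = +-130 mm). Behind the far fence (x 79 to 180 mm): grey block with two air cylinders, up to 100 mm high.
- bin: Fixed open blue plastic bin, 170 (x) x 140 (y) x 42 mm high, 4 mm walls. Origin under its centre, axes parallel to the bed's. It stands at one end of the bed (+y or -y, it varies), centred on the channel, its rim tucked 15 mm under the overhanging plate, so pieces pushed over the plate's end fall into it.
- scraper: Loose scraper, 0.2 to 0.4 kg: rubber-soled wooden block 40 (x) x 112 (y) x 30 mm high with an upright wooden grip in its middle, 22 (x) x 34 (y) mm, top 128 mm above the sole. Origin at the centre of its sole, z up. Starts standing on the bench between robot and bed, long side roughly along the bed. Across the channel it leaves 12 mm each side, too little for an offcut to pass.
- offcut1: White box-section stub, loose offcut, 26 x 22 x 22 mm, 30 g. Origin at its centre. Starts on the bed within 60 mm of the middle along y and 50 mm across.
- offcut2: White box-section stub, loose offcut, 26 x 22 x 22 mm, 30 g. Origin at its centre. Starts on the bed within 60 mm of the middle along y and 50 mm across.
- offcut3: White box-section stub, loose offcut, 26 x 22 x 22 mm, 30 g. Origin at its centre. Starts on the bed within 60 mm of the middle along y and 50 mm across.
- offcut4: Bare aluminium block, loose offcut, 26 x 22 x 22 mm, 30 g. Origin at its centre. Starts on the bed within 60 mm of the middle along y and 50 mm across.
- offcut5: Bare aluminium block, loose offcut, 26 x 22 x 22 mm, 30 g. Origin at its centre. Starts on the bed within 60 mm of the middle along y and 50 mm across.
- control_box: Fixed grey plastic box 140 (x) x 90 (y) x 42 mm high, origin under its centre, axes parallel to the bed's, at the other end of the bed from the bin. On top, 68 mm apart along x, two black round push buttons in steel collars 12 mm high; which one is nearer the robot varies.
- start_button (a joint): Travel of the larger push button (38 mm across): 0 released, 0.008 m fully down. Spring: about 1.5 N to start, 5 N fully down; it comes back up by itself.
- start_button_top (a point): Centre of the larger button's top face, 60 mm above the bench when released (8 mm above its collar, 54 mm across).
- small_button (a joint): Travel of the small push button (22 mm across): 0 released, 0.008 m fully down. Not to be pressed.
- small_button_top (a point): Centre of the small button's top face, 60 mm above the bench.
- carton: Bystander: upright cardboard carton with an orange band, 75 x 90 x 110 mm, origin under its centre.
- tape_measure: Bystander: grey tape measure 70 x 35 x 65 mm, origin under its centre.
- fitting: Bystander: steel tee fitting 50 x 24 x 54 mm, origin under its centre.

How it is judged (in metres and radians):
On the way, in this order (a step that is already met when the one before it is completed fails the run):
1. all five offcuts lie in the bin (x of offcut1 in the frame of bin between -0.083 and 0.083 m and y of offcut1 in the frame of bin between -0.068 and 0.068 m and z of each of offcut1, offcut2, offcut3, offcut4, offcut5 in the frame of bin below 0.045 m and x of offcut2 in the frame of bin between -0.083 and 0.083 m and y of offcut2 in the frame of bin between -0.068 and 0.068 m and x of offcut3 in the frame of bin between -0.083 and 0.083 m and y of offcut3 in the frame of bin between -0.068 and 0.068 m and x of offcut4 in the frame of bin between -0.083 and 0.083 m and y of offcut4 in the frame of bin between -0.068 and 0.068 m and x of offcut5 in the frame of bin between -0.083 and 0.083 m and y of offcut5 in the frame of bin between -0.068 and 0.068 m), for 0.3 s.
2. the scraper stands upright on the bench, let go (height (world z) of scraper below 0.008 m and angle between scraper's own z axis and vertical below 0.1 rad and horizontal distance between scraper and bin above 0.1 m and linear speed of scraper below 0.02 m/s and contact force between the fingers and scraper below 0.1 N), for 0.2 s.
3. the larger button is pressed fully down (value of joint start_button above 0.007 m), for 0.05 s.
4. the larger button is released and up again (value of joint start_button below 0.0015 m), for 0.1 s.
At the end, for the whole second after the job is handed in: All five offcuts are at rest inside the bin (centres within its walls and under 45 mm above its underside), the scraper stands upright (within 0.1 rad) and still on the bench, not in the bin (origin over 100 mm from the bin's centre), and the larger button is up (under 1.5 mm down) (all of step 1 and linear speed of each of offcut1, offcut2, offcut3, offcut4, offcut5 below 0.03 m/s and height (world z) of scraper below 0.008 m and angle between scraper's own z axis and vertical below 0.1 rad and horizontal distance between scraper and bin above 0.1 m and linear speed of scraper below 0.02 m/s and value of joint start_button below 0.0015 m); the robot touches nothing.
It fails at once if the larger button is pressed (over 4 mm) while an offcut is not in the bin or the scraper is not standing on the bench (value of joint start_button above 0.004 m and not (((x of offcut1 in the frame of bin between -0.083 and 0.083 m and y of offcut1 in the frame of bin between -0.068 and 0.068 m and z of offcut1 in the frame of bin below 0.045 m) and (x of offcut2 in the frame of bin between -0.083 and 0.083 m and y of offcut2 in the frame of bin between -0.068 and 0.068 m and z of offcut2 in the frame of bin below 0.045 m) and (x of offcut3 in the frame of bin between -0.083 and 0.083 m and y of offcut3 in the frame of bin between -0.068 and 0.068 m and z of offcut3 in the frame of bin below 0.045 m) and (x of offcut4 in the frame of bin between -0.083 and 0.083 m and y of offcut4 in the frame of bin between -0.068 and 0.068 m and z of offcut4 in the frame of bin below 0.045 m) and (x of offcut5 in the frame of bin between -0.083 and 0.083 m and y of offcut5 in the frame of bin between -0.068 and 0.068 m and z of offcut5 in the frame of bin below 0.045 m)) and height (world z) of scraper below 0.008 m and angle between scraper's own z axis and vertical below 0.1 rad and horizontal distance between scraper and bin above 0.1 m)).
It fails at once if the small button is pressed (over 3 mm) (value of joint small_button above 0.003 m).
It fails at once if the fingers push an offcut (over 1 N) (contact force between the fingers and offcut1 above 1 N or contact force between the fingers and offcut2 above 1 N or contact force between the fingers and offcut3 above 1 N or contact force between the fingers and offcut4 above 1 N or contact force between the fingers and offcut5 above 1 N).
It fails at once if the carton, tape measure or fitting is moved over 30 mm (distance of any of carton, tape_measure, fitting from where it was at the start of the episode above 0.03 m).
It also fails if it takes over 64 s, if anything falls off the work surface, if the arm or the gripper's body presses on something with over 40 N, if the wrist force passes 120 N, or if a joint passes its speed limit or range.

## Working session

There is one attempt and no reset: what is moved stays moved. The work goes in short steps, Python scripts to look and compute and a tool call to move; the robot and the scene stay as the last step left them, time stands still between calls to the robot, and variables do not carry over. Pictures are saved under pics/ and viewed, about 8 in all and at most 12, crops included, and the job is handed in when it is done.

Besides the shell and the picture viewer there is one more tool, called after "Call:" by a JSON object that holds its "name" and its "arguments", one argument or row to a line. step_arm: Moves the arm, as the interface text tells. Its arguments: {"type":"object","properties":{"moves":{"type":"string"},"grip":{"type":"number"}},"required":["moves"]}

```bash
mkdir -p pics; ls
cat > h.py <<'E'
import numpy as np, cv2
from workcell import telemetry, read_camera, workorder
def cam(n,f=None):
    c=read_camera(n)
    if f: cv2.imwrite('pics/'+f,c['frame'][:,:,::-1])
    np.savez(''+n+'.npz',**c); return c
def K(c):
    f=240/np.tan(np.radians(float(c['vfov']))/2); return f
def px2w(c,u,v,z):
    f=K(c);R=np.array(c['R']);t=np.array(c['t']).ravel()
    d=R.T@np.array([(u-c['cx'])/f,(v-c['cy'])/f,1]);o=-R.T@t
    return o+d*(z-o[2])/d[2]
def w2px(c,X):
    p=np.array(c['R'])@np.array(X,float)+np.array(c['t']).ravel()
    return np.array([c['cx'],c['cy']])+K(c)*p[:2]/p[2]
E
python3 - <<'E'
from h import *
for n in('top','scene'):
    c=cam(n,n+'0.png'); print(n,c['vfov'],c['cx'],c['cy'],(-np.array(c['R']).T@np.array(c['t']).ravel()).round(), np.array(c['R']).round(2).tolist(), [k for k in c])
print(telemetry.sense())
E
```

```text
pics
top 47.11361061074747 315.05343904879646 245.13530368480446 [ 286.   -6. 1649.] [[0.01, -1.0, 0.01], [-0.99, -0.01, -0.15], [0.15, -0.0, -0.99]] ['frame', 'vfov', 'cx', 'cy', 'R', 't']
scene 50.825531767354015 314.94352126150596 239.29199537302495 [1086. -630. 1058.] [[0.74, 0.68, -0.0], [0.51, -0.56, -0.65], [-0.44, 0.48, -0.76]] ['frame', 'vfov', 'cx', 'cy', 'R', 't']
{'time_s': 0.1, 'joint_pos': array([-1.44300982e+00,  3.42634854e-01,  1.52488887e+00, -2.02664956e-05,
        1.27540170e+00, -1.45974473e-01]), 'joint_vel': array([-0.00143022, -0.00109595, -0.00239526, -0.00084027, -0.0002053 ,
        0.00051014]), 'joint_efforts': array([ 2.01763192e-03, -4.32003057e+01, -2.44694871e+01,  7.19369994e-02,
        5.26248186e-02, -5.41845395e-05]), 'tool_pos': array([ 141.92249442, -505.11341532,  243.13527496]), 'orientation': array([3.01015892, 1.56946342, 1.71312949]), 'contact_force': array([-1.50345669,  0.6654798 , -0.2072648 ]), 'ft_torque': array([ 0.0313606 ,  0.05011289, -0.00211824]), 'grip_width': 91.80615343864613}
```

View pics/top0.png

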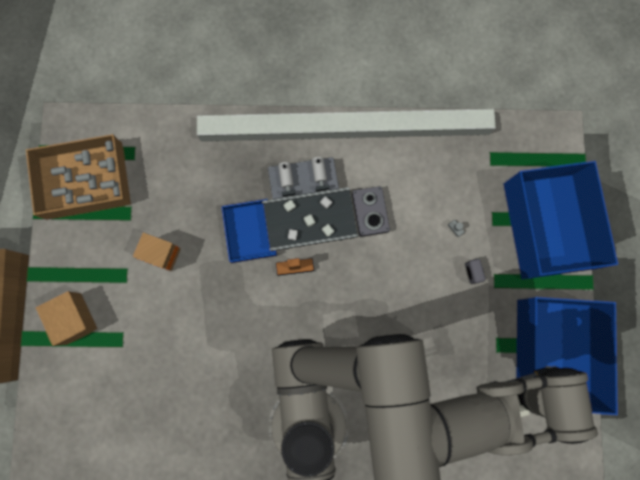

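View pics/scene0.png

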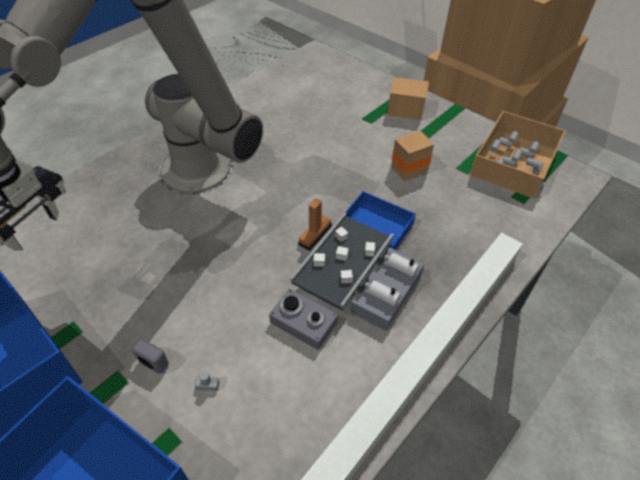

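The bin lies at +y (top view, about 245,232). The bed runs to about (355,218) and the control box, with the larger button near (374,220), is at -y. The scraper is at (295,267), between the robot and the bed. I'll enlarge both views.

Run:
```python
import cv2
a=cv2.imread('pics/top0.png')[155:285,210:400]; cv2.imwrite('pics/topc.png',cv2.resize(a,None,fx=4.2,fy=4.2,interpolation=cv2.INTER_CUBIC))
a=cv2.imread('pics/scene0.png')[180:350,260:430]; cv2.imwrite('pics/scenec.png',cv2.resize(a,None,fx=3.5,fy=3.5,interpolation=cv2.INTER_CUBIC))
```

```text
(no output)
```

View pics/topc.png

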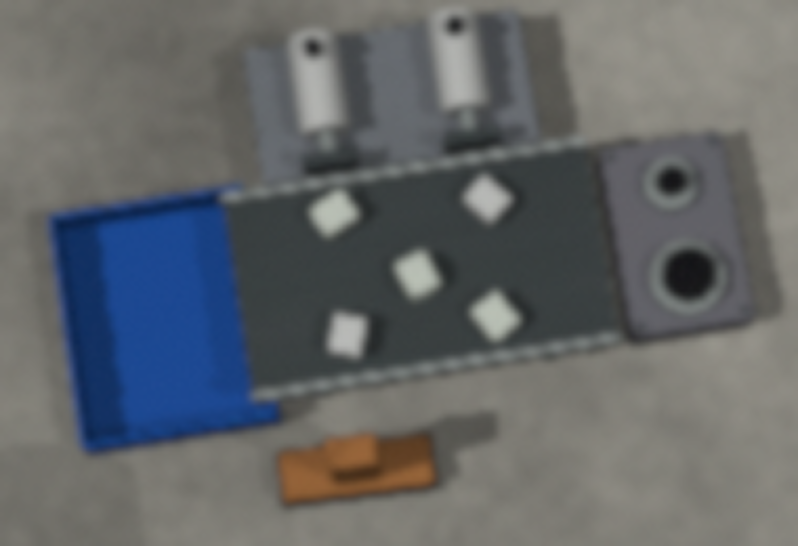

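View pics/scenec.png

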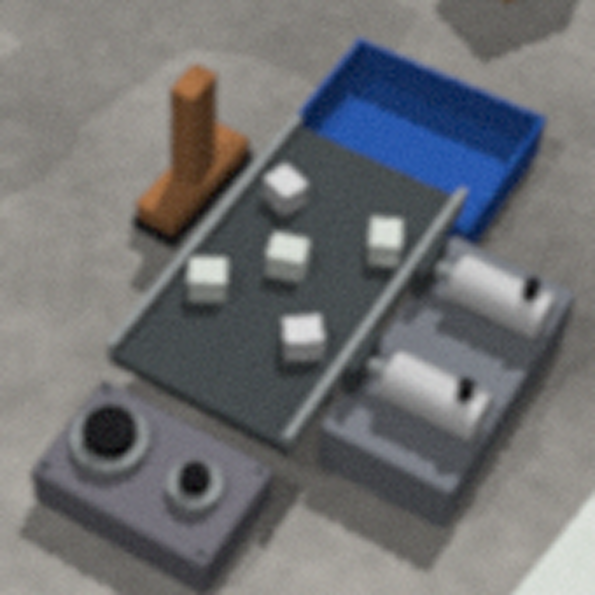

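Run:
```python
from h import *
T=dict(np.load('top.npz'));S=dict(np.load('scene.npz'))
def tp(x,y,z): return px2w(T,210+(x+.5)/4.2-.5,155+(y+.5)/4.2-.5,z).round(1)[:2]
def sp(x,y,z): return px2w(S,260+(x+.5)/3.5-.5,180+(y+.5)/3.5-.5,z).round(1)[:2]
for n,a in dict(farL=(226,197,68),nearL=(253,396,68),nearR=(622,341,68),big=(690,274,60),small=(672,180,60),griptop=(354,452,128),b1=(280,452,30),b2=(432,434,30),b3=(437,487,0),b4=(286,503,0),o1=(334,210,78),o2=(488,196,78),o3=(417,272,78),o4=(348,333,78),o5=(495,313,78)).items(): print('T',n,tp(*a))
for n,a in dict(nearL=(302,120,68),nearR=(115,352,68),farL=(463,190,68),farR=(288,436,68),big=(110,432,60),small=(194,477,60),griptop=(194,75,128),b_l=(138,213,30),b_r=(248,143,30)).items(): print('S',n,sp(*a))
```

```text
T farL [649.1 140.5]
T nearL [508.9 118.1]
T nearR [ 550.9 -136.6]
T big [ 600.5 -184.8]
T small [ 667.7 -172.4]
T griptop [463.9  45.7]
T b1 [474.7 101.1]
T b2 [488.9  -5.8]
T b3 [454.5  -9.9]
T b4 [441.5  98. ]
T o1 [638.7  64.4]
T o2 [650.2 -42.4]
T o3 [595.7   6.1]
T o4 [552.2  53. ]
T o5 [567.6 -48.1]
S nearL [513.  117.8]
S nearR [ 560.3 -137.4]
S farL [647.7 144. ]
S farR [ 692.9 -109. ]
S big [ 599.6 -183.1]
S small [ 664.9 -170.9]
S griptop [459.2  53.5]
S b_l [461.9 -12.8]
S b_r [475.8  98.6]
```

Run:
```python
from h import *
from scipy.spatial.transform import Rotation as Ro
s=telemetry.sense(); R=Ro.from_euler('xyz',s['orientation']).as_matrix(); print(R.round(3))
```

```text
[[-0.     0.963  0.27 ]
 [ 0.001  0.27  -0.963]
 [-1.     0.    -0.001]]
```

Call:
{"name": "step_arm", "arguments": {
  "moves": "0.7 0.55 0 0 0 0.85; 0.7 0.55 0 0 0 0.85; 0.7 0.55 0 0 0 0.85; 0.7 0.55 0 0 0 0.85; 0.7 0.55 0 0 0 0.85",
  "grip": 70
}}

```text
time_s: 0.72
tool_pos: [353.0, -339.1, 243.5]
orientation: [2.861, 1.571, 2.161]
contact_force: [0.6, 0.3, 0.3]
grip_width: 70.2
```

Call:
{"name": "step_arm", "arguments": {
  "moves": "0.6 0.6 0 0 0 0.85; 0.25 0.95 0 0 0 0.85; 0.2 0.95 0 0 0 0.85; 0.2 0.95 0 0 0 0.85; 0.2 0.95 0 0 0 0.85"
}}

```text
time_s: 1.35
tool_pos: [438.9, -74.6, 243.6]
orientation: [2.489, 1.571, 2.383]
contact_force: [0.7, 0.6, -0.1]
grip_width: 69.9
```

Call:
{"name": "step_arm", "arguments": {
  "moves": "0.14 0.68 0 0 0 0.6; 0.14 0.68 0 0 0 0.6; 0.14 0.67 0 0 0 0.6; 0 0 -0.8 0 0 0; 0 0 -0.6 0 0 0"
}}

```text
time_s: 1.98
tool_pos: [463.6, 46.1, 158.2]
orientation: [2.997, 1.57, 3.14]
contact_force: [-0.7, 0.4, -0.1]
grip_width: 70.0
```

Run:
```python
from h import *
c=cam('scene'); print(w2px(c,[464,47,128]),w2px(c,[464,47,142]))
cv2.imwrite('pics/s1.png',cv2.resize(c['frame'][150:290,250:420,::-1],None,fx=4,fy=4,interpolation=cv2.INTER_CUBIC))
```

```text
[314.74628211 203.29341377] [314.74239554 199.44008429]
```

View pics/s1.png

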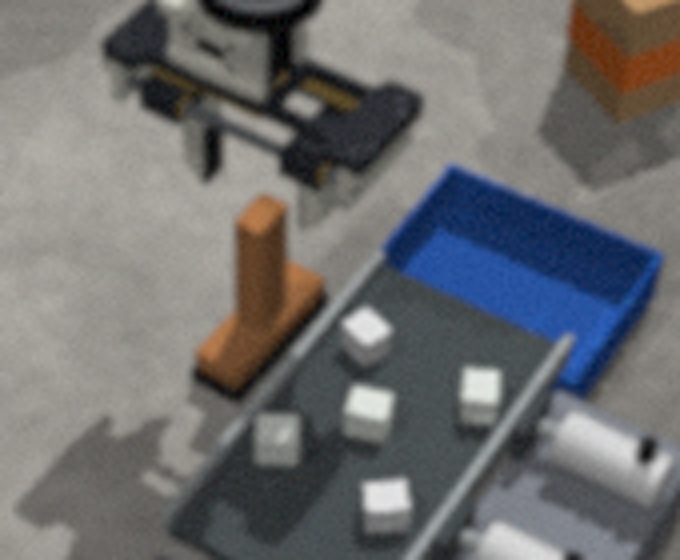

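The grip top is at crop (262,210), or image (315.4,202.5). The estimate predicted (314.7,203.3), so they agree. The fingertips straddle it at crop (205,165) and (315,210). Next: descend, grip.

Call:
{"name": "step_arm", "arguments": {
  "moves": "0 0 -0.45 0 0 0; 0 0 -0.43 0 0 0"
}}

```text
time_s: 2.28
tool_pos: [464.4, 45.3, 106.8]
orientation: [-0.165, 1.57, -0.024]
contact_force: [-0.1, 0.2, 0.5]
grip_width: 70.1
```

Call:
{"name": "step_arm", "arguments": {
  "moves": "0 0 0 0 0 0; 0 0 0 0 0 0; 0 0 0 0 0 0; 0 0 0 0 0 0; 0 0 0 0 0 0",
  "grip": 5
}}

```text
time_s: 2.9
tool_pos: [464.4, 45.3, 107.4]
orientation: [-0.193, 1.57, -0.052]
contact_force: [-0.1, 0.1, -0.8]
grip_width: 24.4
```

Call:
{"name": "step_arm", "arguments": {
  "moves": "0 0 0 0 0 0; 0 0 0 0 0 0; 0 0 0.3 0 0 0; 0 0 1 0 0 0; 0 0 1 0 0 0"
}}

```text
time_s: 3.52
tool_pos: [463.5, 45.4, 245.7]
orientation: [2.914, 1.568, 3.055]
contact_force: [1.3, -0.1, -2.8]
grip_width: 22.1
```

Call:
{"name": "step_arm", "arguments": {
  "moves": "0.25 -0.2 0 0 0 -1; 0.25 -0.2 0 0 0 -1; 0.25 -0.2 0 0 0 -1; 0.25 -0.2 0 0 0 -1; 0.25 -0.2 0 0 0 -1"
}}

```text
time_s: 4.15
tool_pos: [539.3, -15.0, 244.1]
orientation: [-2.76, 1.569, 2.961]
contact_force: [0.5, -0.0, -1.7]
grip_width: 21.7
```

Call:
{"name": "step_arm", "arguments": {
  "moves": "0.25 -0.25 0 0 0 -1; 0.25 -0.25 0 0 0 -1; 0.25 -0.25 0 0 0 -1; 0.25 -0.25 0 0 0 -1; 0.25 -0.25 0 0 0 -1"
}}

```text
time_s: 4.78
tool_pos: [614.3, -90.0, 243.8]
orientation: [-2.157, 1.569, 2.867]
contact_force: [0.3, 0.4, -3.4]
grip_width: 21.7
```

Call:
{"name": "step_arm", "arguments": {
  "moves": "0.11 -0.17 0 0 0 -1; 0 0 0 0 0 0"
}}

```text
time_s: 5.03
tool_pos: [620.7, -100.4, 243.6]
orientation: [-1.944, 1.569, 2.945]
contact_force: [-0.3, 0.5, -3.0]
grip_width: 21.8
```

Run:
```python
from h import *
from scipy.spatial.transform import Rotation as Ro
s=telemetry.sense(); R=Ro.from_euler('xyz',s['orientation']).as_matrix(); print(s['tool_pos'],R.round(3)[:,2], np.degrees(np.arctan2(R[1,2],R[0,2])))
c=cam('top'); d=cam('scene')
a=cv2.resize(c['frame'][165:285,210:400,::-1],None,fx=4.2,fy=4.2,interpolation=cv2.INTER_CUBIC)
cv2.imwrite('pics/t2.png',a)
cv2.imwrite('pics/s2.png',cv2.resize(d['frame'][180:350,250:450,::-1],None,fx=3.5,fy=3.5,interpolation=cv2.INTER_CUBIC))
```

```text
[ 620.65939069 -100.44485374  243.62672531] [ 0.175 -0.985 -0.001] -79.90061678876515
```

View pics/s2.png

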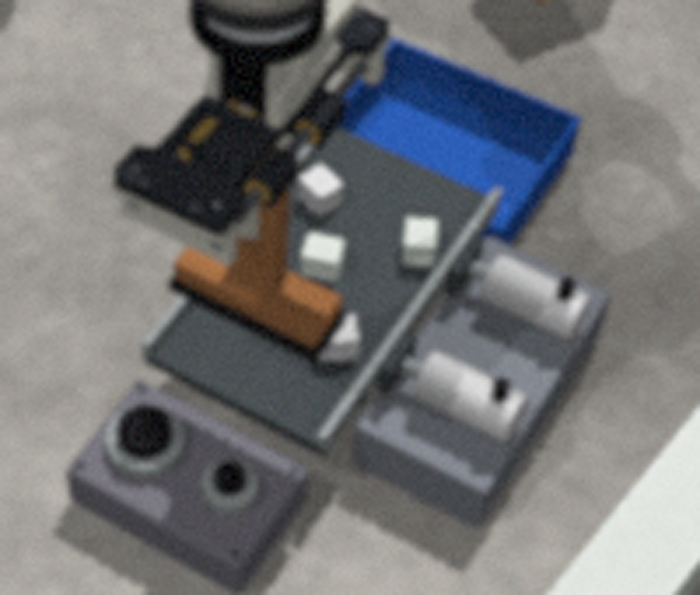

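Run:
```python
from h import *
c=dict(np.load('scene.npz'))
ex=np.array([.985,.175,0]);ey=np.array([-.175,.985,0]);o=np.array([620.7,-100.4,0])
for a,b,z in [(-56,-20,136.3),(56,-20,136.3),(-56,-20,166.3),(56,-20,166.3),(56,20,166.3)]:
    p=w2px(c,o+a*ex+b*ey+[0,0,z]); print(a,b,z,((p-[250,180]+.5)*3.5-.5).round())
b=np.array([602,3.5,0])
for x,y,z in [(-74,-130,68),(74,-130,68),(-74,130,68),(74,130,68),(-74,-130,56),(74,-130,56)]:
    p=w2px(c,b+x*ex+y*ey+[0,0,z]); print('bed',x,y,((p-[250,180]+.5)*3.5-.5).round())
```

```text
-56 -20 136.3 [164. 292.]
56 -20 136.3 [310. 366.]
-56 -20 166.3 [163. 263.]
56 -20 166.3 [312. 338.]
56 20 166.3 [344. 295.]
bed -74 -130 [141. 345.]
bed 74 -130 [326. 443.]
bed -74 130 [331. 115.]
bed 74 130 [503. 193.]
bed -74 -130 [142. 356.]
bed 74 -130 [325. 452.]
```

Call:
{"name": "step_arm", "arguments": {
  "moves": "0.02 -0.13 -0.5 0 0 0; 0 0 -0.56 0 0 0; 0 0 0 0 0 0"
}}

```text
time_s: 5.5
tool_pos: [620.0, -106.6, 178.7]
orientation: [-2.049, 1.564, 2.841]
contact_force: [0.0, -0.6, -1.9]
grip_width: 22.1
```

Run:
```python
from h import *
print(telemetry.sense()['tool_pos'])
c=cam('top'); d=cam('scene')
a=cv2.resize(c['frame'][185:255,260:400,::-1],None,fx=5,fy=5,interpolation=cv2.INTER_CUBIC)
b=cv2.resize(d['frame'][215:325,270:390,::-1],None,fx=5,fy=5,interpolation=cv2.INTER_CUBIC)
cv2.imwrite('pics/t3.png',a);cv2.imwrite('pics/s3.png',b)
```

```text
[ 620.00725065 -106.55533869  178.68376949]
```

View pics/s3.png

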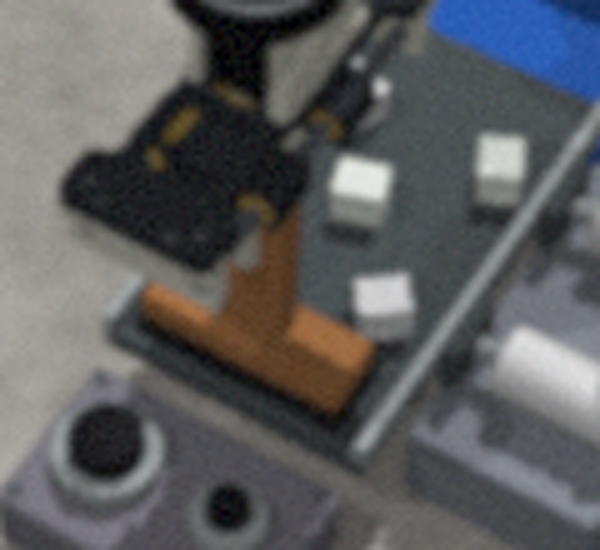

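Run:
```python
from h import *
c=dict(np.load('scene.npz'))
f=lambda u,v,z: px2w(c,270+(u+.5)/5-.5,215+(v+.5)/5-.5,z)
ex=np.array([.985,.175,0]);ey=np.array([-.175,.985,0]);b=np.array([602,3.5,0])
for n,a in dict(bl=(143,305,72),br=(337,415,72),tl=(145,283,102),tr=(340,383,102),trb=(375,350,102),fenceNR=(110,327,68),fenceFR=(360,450,68)).items():
    p=f(*a); print(n,p.round(1),((p-b)@ex).round(1),((p-b)@ey).round(1))
t=np.array([620,-106.6,0]);print('tcp',(t-b)@ex,(t-b)@ey)
```

```text
bl [ 563.  -120.2   72. ] -60.1 -115.0
br [ 674. -105.   72.] 52.0 -119.5
tl [ 570.7 -125.7  102. ] -53.5 -121.8
tr [ 676.1 -106.7  102. ] 53.7 -121.5
trb [675.9 -81.8 102. ] 57.9 -97.0
fenceNR [ 558.3 -138.4   68. ] -67.9 -132.1
fenceFR [ 693.  -110.4   68. ] 69.7 -128.1
tcp -1.5374999999999979 -111.5985
```

View pics/t3.png

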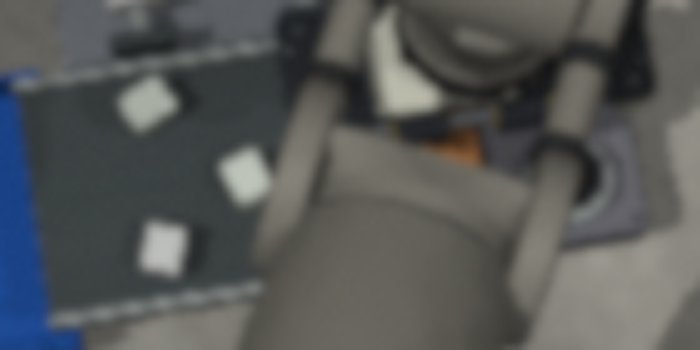

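Call:
{"name": "step_arm", "arguments": {
  "moves": "0 0 -0.1 0 0 0; 0 0 -0.1 0 0 0; 0 0 0 0 0 0"
}}

```text
time_s: 5.98
tool_pos: [621.7, -107.5, 169.0]
orientation: [-1.929, 1.57, 2.959]
contact_force: [-0.1, 0.2, -1.7]
grip_width: 22.0
```

Call:
{"name": "step_arm", "arguments": {
  "moves": "0 0 -0.06 0 0 0; -0.03 0.17 0 0 0 0; -0.06 0.33 0 0 0 0; -0.06 0.33 0 0 0 0; -0.06 0.33 0 0 0 0"
}}

```text
time_s: 6.6
tool_pos: [609.0, -36.1, 165.9]
orientation: [1.505, 1.571, 0.111]
contact_force: [0.3, -1.0, -2.6]
grip_width: 21.7
```

Call:
{"name": "step_arm", "arguments": {
  "moves": "-0.05 0.33 0 0 0 0; -0.06 0.33 0 0 0 0; -0.06 0.33 0 0 0 0; -0.06 0.33 0 0 0 0; -0.06 0.33 0 0 0 0"
}}

```text
time_s: 7.22
tool_pos: [591.8, 62.2, 165.8]
orientation: [0.382, 1.571, -1.013]
contact_force: [0.1, -0.4, -1.3]
grip_width: 22.5
```

Run:
```python
from h import *
s=telemetry.sense();print(s['tool_pos'],s['contact_force'])
d=cam('scene')
b=cv2.resize(d['frame'][190:330,270:430,::-1],None,fx=4.5,fy=4.2,interpolation=cv2.INTER_CUBIC)
cv2.imwrite('pics/s4.png',b)
ex=np.array([.985,.175,0]);ey=np.array([-.175,.985,0]);o=np.array([602,3.5,0]);t=s['tool_pos']*[1,1,0]
print('tcp',(t-o)@ex,(t-o)@ey)
```

```text
[591.7653118   62.16470772 165.78900906] [ 0.1145525  -0.35195098 -1.30186186]
tcp 0.18515597444219267 59.57580754137321
```

View pics/s4.png

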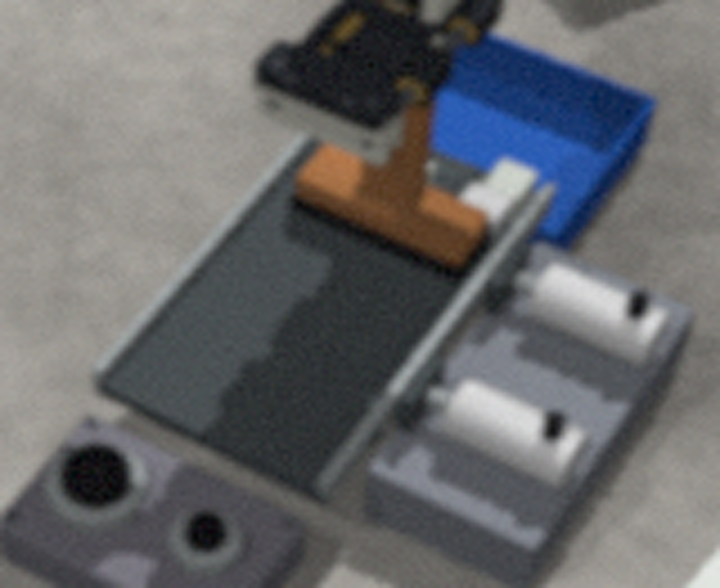

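The view shows the channel behind the scraper clear, with offcuts ahead of its far face near (500,190). Next: finish the sweep over the edge.

Call:
{"name": "step_arm", "arguments": {
  "moves": "-0.05 0.28 0 0 0 0; -0.05 0.28 0 0 0 0; -0.05 0.28 0 0 0 0; -0.05 0.28 0 0 0 0; 0 0 0 0 0 0"
}}

```text
time_s: 7.9
tool_pos: [579.5, 129.8, 165.6]
orientation: [-2.349, 1.57, 2.542]
contact_force: [-0.8, -0.9, -2.4]
grip_width: 21.9
```

Call:
{"name": "step_arm", "arguments": {
  "moves": "0.02 -0.12 0 0 0 0; 0 0 0.4 0 0 0; 0 0 0.8 0 0 0; 0 -0.4 0.2 0 0 0; 0 -0.8 0 0 0 0"
}}

```text
time_s: 8.52
tool_pos: [581.9, 48.2, 251.4]
orientation: [1.343, 1.567, -0.05]
contact_force: [0.7, -0.2, -3.3]
grip_width: 21.4
```

Run:
```python
from h import *
s=telemetry.sense();print(s['tool_pos'],s['contact_force'])
d=cam('scene'); c=cam('top')
b=cv2.resize(d['frame'][180:280,330:430,::-1],None,fx=4,fy=4,interpolation=cv2.INTER_CUBIC)
a=cv2.resize(c['frame'][190:290,215:315,::-1],None,fx=4,fy=4,interpolation=cv2.INTER_CUBIC)
cv2.imwrite('pics/b5.png',np.hstack([a,b]))
```

```text
[581.91106875  48.21822464 251.41187516] [ 0.74433433 -0.17788745 -3.30127888]
```

View pics/b5.png

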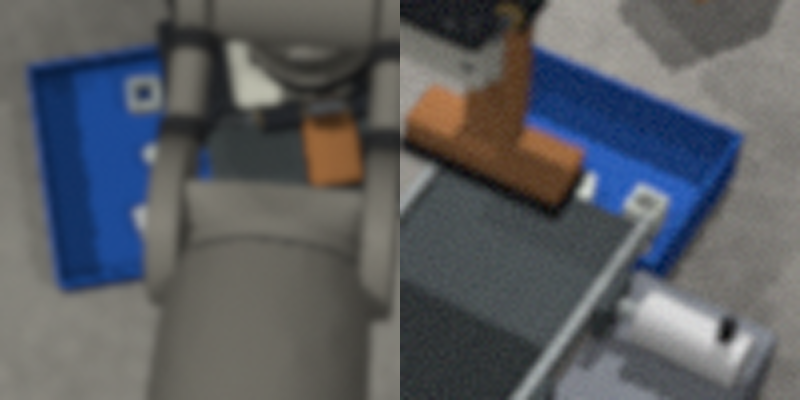

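Call:
{"name": "step_arm", "arguments": {
  "moves": "-0.84 -0.5 0 0 0 0; -0.85 -0.5 0 0 0 0; -0.84 -0.5 0 0 0 0; 0 0 -0.8 0 0 0; 0 0 -0.8 0 0 0"
}}

```text
time_s: 9.25
tool_pos: [429.5, -42.3, 153.7]
orientation: [1.083, 1.567, -0.314]
contact_force: [0.5, 0.0, -2.9]
grip_width: 21.9
```

Call:
{"name": "step_arm", "arguments": {
  "moves": "0 0 -0.5 0 0 0; 0 0 -0.18 0 0 0; 0 0 -0.02 0 0 0; 0 0 0 0 0 0"
}}

```text
time_s: 9.75
tool_pos: [430.2, -41.4, 112.8]
orientation: [1.075, 1.569, -0.319]
contact_force: [0.4, 0.3, -3.6]
grip_width: 21.5
```

Call:
{"name": "step_arm", "arguments": {
  "moves": "0 0 -0.03 0 0 0; 0 0 -0.03 0 0 0; 0 0 0 0 0 0"
}}

```text
time_s: 10.12
tool_pos: [429.4, -41.0, 108.2]
orientation: [0.752, 1.571, -0.642]
contact_force: [0.5, 0.3, -2.5]
grip_width: 21.9
```

Call:
{"name": "step_arm", "arguments": {
  "moves": "0 0 -0.02 0 0 0; 0 0 -0.01 0 0 0; 0 0 0 0 0 0"
}}

```text
time_s: 10.5
tool_pos: [429.8, -41.1, 107.2]
orientation: [1.153, 1.57, -0.242]
contact_force: [-0.9, 1.6, 7.2]
grip_width: 22.0
```

Contact: +7 N, so the sole is on the bench. Release and retreat.

Call:
{"name": "step_arm", "arguments": {
  "moves": "0 0 0 0 0 0; 0 0 0 0 0 0; 0 0 0 0 0 0; 0 0 0 0 0 0; 0 0 0 0 0 0",
  "grip": 70
}}

```text
time_s: 11.12
tool_pos: [429.4, -41.1, 106.3]
orientation: [-1.278, 1.571, -2.673]
contact_force: [-0.4, -0.5, -1.2]
grip_width: 66.9
```

Call:
{"name": "step_arm", "arguments": {
  "moves": "0 0 0.5 0 0 0; 0 0 0.9 0 0 0; 0 0 0.9 0 0 0; 0 -1 0 0 0 0; 0 -1 0 0 0 0"
}}

```text
time_s: 11.75
tool_pos: [429.7, -162.0, 245.4]
orientation: [0.884, 1.568, -0.509]
contact_force: [-0.0, -0.2, -0.8]
grip_width: 70.3
```

Run:
```python
from h import *
s=telemetry.sense();print(s['tool_pos'],s['contact_force'])
d=cam('scene'); c=cam('top')
b=cv2.resize(d['frame'][180:330,270:430,::-1],None,fx=2.5,fy=2.5,interpolation=cv2.INTER_CUBIC)
a=cv2.resize(c['frame'][165:315,215:375,::-1],None,fx=2.5,fy=2.5,interpolation=cv2.INTER_CUBIC)
cv2.imwrite('pics/b6.png',np.hstack([a,b]))
```

```text
[ 429.71841139 -162.02686319  245.36740049] [-0.03213301 -0.23493956 -0.76821201]
```

View pics/b6.png

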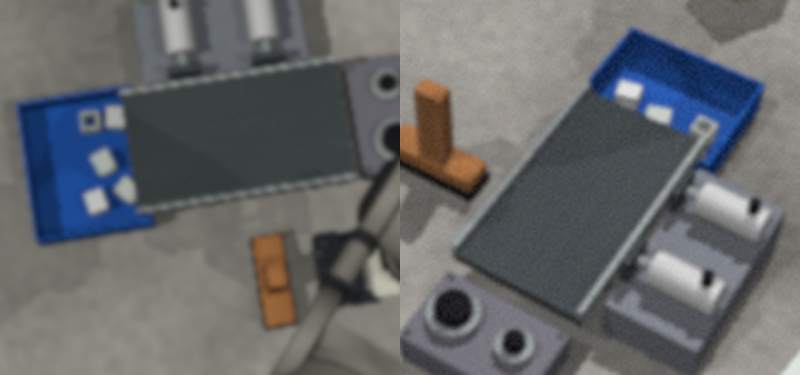

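All five offcuts are in the bin: left panel (90,121), (117,118), (103,161), (127,190) and (96,201). The bed is empty, and the scraper stands upright at (273,280). Next, the large button.

Call:
{"name": "step_arm", "arguments": {
  "moves": "0.95 -0.12 0 0 0 0; 0.95 -0.12 0 0 0 0; 0.94 -0.12 0 0 0 0; 0 0 0 0 0 0; 0 0 -0.6 0 0 0",
  "grip": 0
}}

```text
time_s: 12.48
tool_pos: [601.0, -182.3, 209.8]
orientation: [0.978, 1.566, -0.416]
contact_force: [0.6, -0.2, -0.2]
grip_width: 24.6
```

Call:
{"name": "step_arm", "arguments": {
  "moves": "0 0 -0.8 0 0 0; 0 0 -0.8 0 0 0; 0 0 -0.4 0 0 0; 0 0 0 0 0 0"
}}

```text
time_s: 12.98
tool_pos: [597.9, -181.5, 86.8]
orientation: [-2.151, 1.566, 2.737]
contact_force: [-0.9, -0.4, 0.3]
grip_width: 0.5
```

Run:
```python
from h import *
s=telemetry.sense();print(s['tool_pos'],s['contact_force'],s['grip_width'])
d=cam('scene')
b=cv2.resize(d['frame'][220:360,250:390,::-1],None,fx=4.2,fy=4.2,interpolation=cv2.INTER_CUBIC)
cv2.imwrite('pics/s7.png',b)
```

```text
[ 597.93978647 -181.50205721   86.75032089] [-0.86911987 -0.35378412  0.25508704] 0.48004551883175345
```

View pics/s7.png

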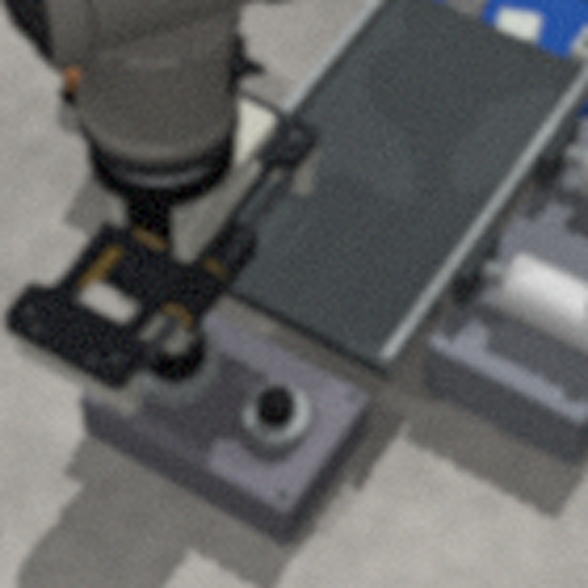

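The closed fingertips sit over the large button at about (175,350), and the small button at (277,408) is well clear.

Call:
{"name": "step_arm", "arguments": {
  "moves": "0 0 -0.15 0 0 0; 0 0 -0.07 0 0 0; 0 0 -0.05 0 0 0; 0 0 0 0 0 0"
}}

```text
time_s: 13.52
tool_pos: [600.9, -183.0, 75.1]
orientation: [0.994, 1.567, -0.4]
contact_force: [-1.6, 2.2, 15.2]
grip_width: 0.3
```

Call:
{"name": "step_arm", "arguments": {
  "moves": "0 0 -0.03 0 0 0; 0 0 0 0 0 0; 0 0 0 0 0 0"
}}

```text
time_s: 13.9
tool_pos: [601.0, -183.0, 74.9]
orientation: [0.965, 1.566, -0.429]
contact_force: [-5.2, 4.1, 25.4]
grip_width: -0.0
```

Run:
```python
from h import *
for _ in range(4):
    s=telemetry.sense();print(s['tool_pos'].round(1),s['contact_force'].round(1),s['ft_torque'].round(2)); read_camera('scene')
```

```text
[ 601.  -183.    74.9] [-5.2  4.1 25.4] [ 0.55  1.06 -0.07]
[ 601.  -183.    74.9] [-5.3  3.2 23.2] [ 0.54  1.03 -0.06]
[ 601.  -183.    74.9] [-6.3  3.5 25.1] [ 0.55  1.05 -0.02]
[ 601.  -183.    74.9] [-5.7  2.7 24.6] [ 0.52  1.05 -0.02]
```

The arm stops hard at TCP z 75 with 25 N. To find out whether that's the button's own end stop, I'll measure force against height on the way up.

Call:
{"name": "step_arm", "arguments": {
  "moves": "0 0 0.1 0 0 0; 0 0 0.03 0 0 0; 0 0 0 0 0 0"
}}

```text
time_s: 14.48
tool_pos: [600.4, -182.9, 78.6]
orientation: [0.957, 1.569, -0.438]
contact_force: [2.9, 0.3, 3.3]
grip_width: 0.5
```

Call:
{"name": "step_arm", "arguments": {
  "moves": "0 0 0.03 0 0 0; 0 0 0 0 0 0; 0 0 0 0 0 0"
}}

```text
time_s: 14.85
tool_pos: [599.7, -182.7, 79.7]
orientation: [-1.717, 1.57, -3.112]
contact_force: [2.2, -0.9, 3.0]
grip_width: 0.4
```

Call:
{"name": "step_arm", "arguments": {
  "moves": "0 0 0.03 0 0 0; 0 0 0 0 0 0; 0 0 0 0 0 0"
}}

```text
time_s: 15.22
tool_pos: [599.5, -182.6, 81.5]
orientation: [-1.874, 1.57, 3.015]
contact_force: [0.1, -0.5, 2.2]
grip_width: 0.5
```

Call:
{"name": "step_arm", "arguments": {
  "moves": "0 0 0.03 0 0 0; 0 0 0 0 0 0; 0 0 0 0 0 0"
}}

```text
time_s: 15.6
tool_pos: [599.4, -182.5, 83.3]
orientation: [-2.091, 1.57, 2.798]
contact_force: [-0.9, 0.9, 1.8]
grip_width: 0.2
```

Call:
{"name": "step_arm", "arguments": {
  "moves": "0 0 0.03 0 0 0; 0 0 0 0 0 0; 0 0 0 0 0 0"
}}

```text
time_s: 15.98
tool_pos: [599.7, -182.6, 85.3]
orientation: [-1.564, 1.571, -2.959]
contact_force: [0.5, 0.2, 0.2]
grip_width: 0.4
```

Call:
{"name": "step_arm", "arguments": {
  "moves": "0 0 0.03 0 0 0; 0 0 0 0 0 0; 0 0 0 0 0 0"
}}

```text
time_s: 16.35
tool_pos: [599.8, -182.7, 87.2]
orientation: [-0.13, 1.571, -1.524]
contact_force: [0.9, -0.4, 1.2]
grip_width: 0.5
```

Spring force fades from about 3.3 N at 78.6 mm to nothing just above 83 mm. That puts the hard stop at 75 mm 8 mm below first contact, so the button went fully down and has come back up. Next: retreat, final check and hand in.

Call:
{"name": "step_arm", "arguments": {
  "moves": "0 0 0.8 0 0 0; 0 -0.5 0.9 0 0 0; 0 -0.9 0.5 0 0 0; 0 -0.9 0 0 0 0; 0 0 0 0 0 0"
}}

```text
time_s: 16.98
tool_pos: [598.8, -324.7, 218.7]
orientation: [-0.181, 1.57, -1.58]
contact_force: [-0.6, 0.4, -0.2]
grip_width: 0.4
```

Run:
```python
from h import *
ref=cv2.imread('pics/scene0.png'); d=cam('scene','s_end.png')['frame'][:,:,::-1]; b6=cv2.imread('pics/b6.png')
now=cv2.resize(d[180:330,270:430],None,fx=2.5,fy=2.5,interpolation=cv2.INTER_CUBIC)
df=cv2.absdiff(now,b6[:,400:]).max(2)
print('bin/scraper/bed diff',df[20:180,190:370].mean(),df[70:200,0:95].mean(), 'noise',df[200:370,300:390].mean())
for n,(u,v,w) in dict(bigbutton=(291,303,14),small=(316,317,10),carton=(412,155,28),tape=(150,356,22),fitting=(206,384,16)).items():
    A,B=[np.float32(cv2.cvtColor(np.ascontiguousarray(i[v-w:v+w,u-w:u+w]),cv2.COLOR_BGR2GRAY)) for i in (ref,d)]
    print(n,np.round(cv2.phaseCorrelate(A,B,cv2.createHanningWindow(A.shape[::-1],cv2.CV_32F)),2)if 0 else [np.round(x,2) for x in cv2.phaseCorrelate(A,B)],np.abs(A-B).mean().round(1))
s=telemetry.sense();print(s['time_s'],s['tool_pos'],s['contact_force'])
```

```text
bin/scraper/bed diff 7.985277777777778 6.333522267206478 noise 5.141699346405229
bigbutton [array([-0.06,  0.15]), np.float64(0.94)] 4.7
small [array([-0.15,  0.01]), np.float64(1.02)] 6.8
carton [array([-0.01,  0.06]), np.float64(0.97)] 5.6
tape [array([0.41, 0.52]), np.float64(0.43)] 19.8
fitting [array([0.27, 0.47]), np.float64(0.5)] 20.8
17.025 [ 599.04800739 -322.29582919  218.38823094] [-0.25902301  1.34414064 -0.05741961]
```

```bash
python3 -c "
from workcell import workorder
print(workorder.sign_off())"
```

```text
the job is handed in; nothing more can be done
None
```

I swept all five offcuts into the blue bin with the scraper and stood it back on the bench. I then pressed the large button once and handed the job in at about 17 s. The sign-off gives no verdict, so what follows is from my own checks.

- **Offcuts:** after the sweep, the pictures showed all five in the bin and the bed empty. Image differences in the bin and scraper areas afterwards were only slightly above the noise.
- **Scraper:** it stands upright at about (430, -41) mm. I lowered it until the sole touched the bench (7 N), then released it.
- **Large button:** it met a hard stop with the arm at TCP z = 75 mm, about 6 mm higher than I had worked out from the stated fingertip length. On the way up, the spring force faded out at about 83–84 mm. That matches the full 8 mm of travel and shows the button came back up. The force reached 25 N at the stop.
- **Small button, carton:** no movement measurable in the images.
- **Tape measure, fitting:** the before/after image comparison was unclear, with a weak match and about half a pixel of shift. I put that down to the arm or its shadow changing over that area. I did not confirm it by eye, as the viewing limit was used up. The arm passed well above both.

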